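Find the loaded filter cartridge by its weight and hold it out

TASK

One of the two identical filter cartridges in the grey stand still has its heavy carbon block inside, the other is nearly empty. Lift the left one (as seen from the robot) up well clear of the stand to feel its weight and set it back upright, fully down in its own pocket and let go, then lift the right one likewise. Finish holding the heavier one still and upright in the gripper over the middle of the empty soap tray at the front of the sink, about a hand's breadth above the tray's rim, with the lighter one left standing fully down in its own pocket; leave the spice jar and the garlic by the stand where they are.

Things in the scene. Friction and masses are not known exactly. Their poses are not given: they have to be found in the camera images.
- cartridge_left: closed white filter cartridge, upright: body 46 mm in diameter, z = 0 to 90 mm, and a 24 mm neck, 90 to 108 mm. The two look alike; a loose hidden core makes one 0.15 to 0.17 kg in all, the other 0.36 to 0.44 kg. Origin: centre of its underside, z along its axis. A 35 N grip round the body 70 mm up holds it. Starts in the left pocket.
- cartridge_right: closed white filter cartridge, upright: body 46 mm in diameter, z = 0 to 90 mm, and a 24 mm neck, 90 to 108 mm. The two look alike; a loose hidden core makes one 0.15 to 0.17 kg in all, the other 0.36 to 0.44 kg. Origin: centre of its underside, z along its axis. A 35 N grip round the body 70 mm up holds it. Starts in the right pocket.
- stand: grey plastic stand, a fixed plate 86 (x) x 210 (y) x 24 mm with two round pockets 53 mm wide and 16 mm deep (pocket floor 8 mm above the worktop). Origin: centre of its underside; its y axis runs along the row, from the right pocket to the left pocket; it may be turned up to 0.4 rad
- stand_hole0 (a point): centre of the mouth of the left pocket, on the stand's top, 24 mm above the worktop, 55 mm from the stand's centre
- stand_hole1 (a point): centre of the mouth of the right pocket, on the stand's top, 24 mm above the worktop, 55 mm from the stand's centre
- tray: empty turquoise soap tray on the worktop's front strip, before the sink (not the one with soap in it behind the sink), fixed, 126 (x) x 148 (y) mm; its rim is 26 mm high, 42 mm on the far side. Origin: centre of its underside
- spice_jar: bystander: small spice jar, 44 mm wide and 98 mm tall, loose, on the robot's side of the stand about 100 mm from the stand's centre. Origin: centre of its underside
- garlic: bystander: head of garlic, 60 mm wide and 58 mm tall, loose, behind the stand about 100 mm from the stand's centre. Origin: centre of its underside
Things that resemble listed ones, but are neither listed nor needed, are in the scene too. Leave any yellow look-alike of the cartridge_right alone.

How it is judged (in metres and radians):
On the way, in this order (a step that is already met when the one before it is completed fails the run):
1. the left cartridge is lifted clear of the stand, upright in the gripper (underside at least 50 mm above the worktop) (height (world z) of cartridge_left above 0.05 m and contact force between cartridge_left and stand below 0.05 N and angle between cartridge_left's own z axis and vertical below 0.35 rad and contact force between the fingers and cartridge_left above 1 N), for 0.3 s.
2. the left cartridge stands fully down in its own pocket again, let go (horizontal distance between cartridge_left and stand_hole0 below 0.008 m and height (world z) of cartridge_left between 0.003 and 0.013 m and angle between cartridge_left's own z axis and vertical below 0.08 rad and contact force between each of the arm, the fingers and cartridge_left below 0.05 N), for 0.2 s.
3. the right cartridge is lifted clear of the stand, upright in the gripper (underside at least 50 mm above the worktop) (height (world z) of cartridge_right above 0.05 m and contact force between cartridge_right and stand below 0.05 N and angle between cartridge_right's own z axis and vertical below 0.35 rad and contact force between the fingers and cartridge_right above 1 N), for 0.3 s.
At the end, for the whole second after the job is handed in: The heavier cartridge is held still and upright (0.25 rad), axis within 50 mm of the tray's centre, underside over 100 mm above the worktop, touching neither tray nor stand; the lighter (under 2.6 N) stands let go in its own pocket (8 mm, 0.08 rad) (((contact force between the fingers and cartridge_left above 1 N and horizontal distance between cartridge_left and tray below 0.05 m and height (world z) of cartridge_left above 0.1 m and angle between cartridge_left's own z axis and vertical below 0.25 rad and linear speed of cartridge_left below 0.03 m/s and contact force between cartridge_left and tray below 0.05 N and contact force between cartridge_left and stand below 0.05 N and (horizontal distance between cartridge_right and stand_hole1 below 0.008 m and height (world z) of cartridge_right between 0.003 and 0.013 m and angle between cartridge_right's own z axis and vertical below 0.08 rad and contact force between each of the arm, the fingers and cartridge_right below 0.05 N) and linear speed of cartridge_right below 0.02 m/s and contact force between cartridge_right and stand between 0.5 and 2.6 N) or (contact force between the fingers and cartridge_right above 1 N and horizontal distance between cartridge_right and tray below 0.05 m and height (world z) of cartridge_right above 0.1 m and angle between cartridge_right's own z axis and vertical below 0.25 rad and linear speed of cartridge_right below 0.03 m/s and contact force between cartridge_right and tray below 0.05 N and contact force between cartridge_right and stand below 0.05 N and (horizontal distance between cartridge_left and stand_hole0 below 0.008 m and height (world z) of cartridge_left between 0.003 and 0.013 m and angle between cartridge_left's own z axis and vertical below 0.08 rad and contact force between each of the arm, the fingers and cartridge_left below 0.05 N) and linear speed of cartridge_left below 0.02 m/s and contact force between cartridge_left and stand between 0.5 and 2.6 N))); the arm keeps its last pose, push and grip.
It fails at once if the spice jar is pushed or carried more than 30 mm from where it stood (distance of spice_jar from where it was at the start of the episode above 0.03 m).
It fails at once if the garlic is pushed or carried more than 30 mm from where it stood (distance of garlic from where it was at the start of the episode above 0.03 m).
It also fails if it takes over 72 s, if anything falls off the work surface, if the arm or the gripper's body presses on something with over 40 N, if the wrist force passes 120 N, or if a joint passes its speed limit or range.

ROBOT

A 7-joint arm with a two-finger parallel gripper is mounted at the origin on a cart in front of the work surface, level with it; the furniture and walls round the work are solid. World frame = base frame: x ahead of the robot, y to its left, z up, the work surface at z = 0. Lengths are in m, angles in degrees, forces in N, time in s.
With the tool pointing down it reaches from about 0.35 to 0.9 m from the base axis. Payload 8.1 kg.
Tool frame: the origin (TCP) lies midway between the tips of the shut fingers; the grasp point (between the pads) lies 19 mm behind it; z points along the fingers, y is the line along which they close (so a half turn about z gives the same grasp; the last joint's range is limited). The gripper opens to 85 mm and grips with 20 to 120 N. Pads are 22 mm wide; open, the fingers measure 114 mm over their backs; the gripper's body (76 mm by 85 mm) begins 54 mm behind the grasp point. The pads swing forward as they close: fully open they stand 13 mm farther back than shut.
Start: joints at [-5.879, 24.895, 1.432, 90.138, -0.665, 64.973, -4.303], TCP at [0.625, -0, 0.195] pointing down, gripper open.
Joint ranges: [-149.89, 149.89], [-25.12, 119.58], [-72.63, 75.52], [4.76, 147.25], [-75.54, 255.54], [6.69, 114.76], [-157.13, 157.13]. Speed limits (degrees/s): [127.2, 127.2, 172.46, 172.46, 180, 180, 180].

INTERFACE

Orientations are given as [roll, pitch, yaw] about the fixed x, y, z axes, in that order (R = Rz(yaw) Ry(pitch) Rx(roll)).
In Python, from plant import sensors, imaging, manip gives the robot as it stands.
- The arm moves only by the shell command python3 -m inch 'ROWS'. ROWS is JSON, a list of rows, each a list of 7 numbers: the finger opening in mm, from 0 to 85.4, then the shift along the tool's x, y, z in units of 2 cm (1.0 is 2 cm), then the turn, a rotation vector about the tool's x, y, z in units of 6 degrees (1.0 is 6 degrees). A call has 1 to 8 rows; each row shifts and turns the commanded pose from where the row before left it, along the tool's axes as they then stand; what a row does not reach is not made up. A row lasts 1/10 s, in which the tool goes at most 50 mm and 8.59 degrees, less where a joint would pass 70% of its speed; a pose out of reach is approached as far as the arm can. A call with a number of a shift or a turn outside -1 to 1 is refused whole. A call with a gripper value outside its range is refused whole. The fingers move at their own pace and stop on an object; the grip force is fixed at half the most. Time passes only in rows, so rows that do not move let the fingers close. It gives the time, the measured TCP pose, the force, the opening and the grip force at its end, in the units of the state.
- sensors.sense(): the state, without advancing time (a new reading comes with each control period).
- imaging.camera(name): name is "scene" or "side" or "wrist"; returns a dict with "image" (400x640x3 uint8, red, green, blue), "depth" (400x640 float32, m along the optical axis (not along the pixel's ray), 0 where there is no reading), "mtx" (3x3 intrinsics, pixels), "D" ([k1, k2, p1, p2, k3] as OpenCV has them; the pictures are not rectified), "world_from_camera" (4x4, takes a point from camera to world coordinates); the wrist camera has in their place "T_tool_cam" (4x4, takes a point from camera to tool coordinates, whose origin is the TCP and whose axes are the flange's). Camera axes: x right, y up, looking along -z (the intrinsics and any distortion apply to the point x, -y, -z); pixel columns grow to the right and rows downward; lengths in m; the calibration is good to about 2 mm. A picture is of the moment at which its call begins: read the wrist's pose just before it.
- manip.close_job(): hands the job in; it is judged then, once.
The state is a dict: "time_s": time; "qpos": joint angles; "qd": joint speeds; "joint_efforts": joint torques, N m; "tcp_pos": TCP position; "tcp_rot": TCP orientation; "contact_force": force on the tool from outside, world axes, zero at the start; "torque": the same for the moment, N m; "grip_width": opening from 0.0 (shut) to 1.0 (fully open); "gripper_force": force on a finger pad.
Only numpy, scipy, OpenCV 4.12 (cv2) and the standard library are available. Lean on these libraries where they do the work, as an engineer would, in place of code of your own. Each camera call takes 0.05 s, during which the arm holds its last target. There are 200 camera calls.

## Working session

There is one attempt and no reset: what is moved stays moved. The work goes in short steps, Python scripts to look and compute and a shell command to move; the robot and the scene stay as the last step left them, time stands still between calls to the robot, and variables do not carry over. Pictures are saved under pics/ and viewed, at most 10 in all, crops included, and the job is handed in when it is done.

```bash
mkdir -p pics; ls
python3 - <<'E'
from plant import sensors, imaging
import cv2,numpy as np
s=sensors.sense();print({k:s[k] for k in s})
a=imaging.camera("scene");b=imaging.camera("side")
cv2.imwrite("pics/scene.png",a["image"][:,:,::-1]);cv2.imwrite("pics/side.png",b["image"][:,:,::-1])
np.savez("sc.npz",**{k:a[k] for k in a});np.savez("sd.npz",**{k:b[k] for k in b})
print(a["mtx"],a["D"],a["world_from_camera"],b["world_from_camera"])
E
```

```text
pics
{'time_s': 0.0, 'qpos': array([-5.87661465, 24.93587763,  1.4300322 , 90.18932386, -0.6666545 ,
       64.97618767, -4.30266087]), 'qd': array([-0.10111494, -0.05602448,  0.05751942,  0.00176845, -0.00225709,
        0.02397359, -0.06129005]), 'joint_efforts': array([ 8.97134169e-05, -6.70461059e+01,  1.02531374e+00, -3.16203833e+01,
        1.55155628e-02,  1.25530543e-02, -1.11555586e-06]), 'tcp_pos': array([ 6.24413899e-01, -6.34731698e-05,  1.94030593e-01]), 'tcp_rot': array([-1.79907126e+02,  6.22518132e-03,  8.99942039e+01]), 'contact_force': array([ 0.38200019, -0.0687799 ,  0.03822583]), 'torque': array([-0.06113612, -0.04883199, -0.01165705]), 'gripper_force': 0.0, 'grip_width': 1.0016268770410035}
[[412.88555224   0.         320.10949108]
 [  0.         412.88555224 203.59634273]
 [  0.           0.           1.        ]] [-0.09720711  0.          0.          0.          0.        ] [[-0.93102044 -0.19636035  0.30764193  0.78020403]
 [ 0.36458791 -0.4619779   0.80848752  0.59654812]
 [-0.01663112  0.86488094  0.50170147  0.4737111 ]
 [ 0.          0.          0.          1.        ]] [[-0.98661038  0.06977489 -0.14741582  0.36277347]
 [-0.1625205  -0.34480806  0.92449689  0.84932929]
 [ 0.01367651  0.93607632  0.35153106  0.38955382]
 [ 0.          0.          0.          1.        ]]
```

View pics/scene.png

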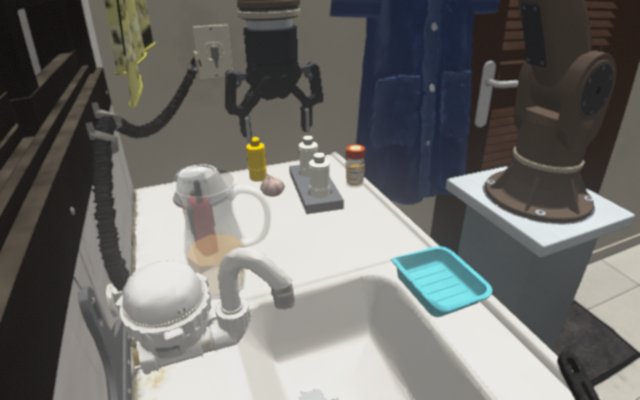

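View pics/side.png

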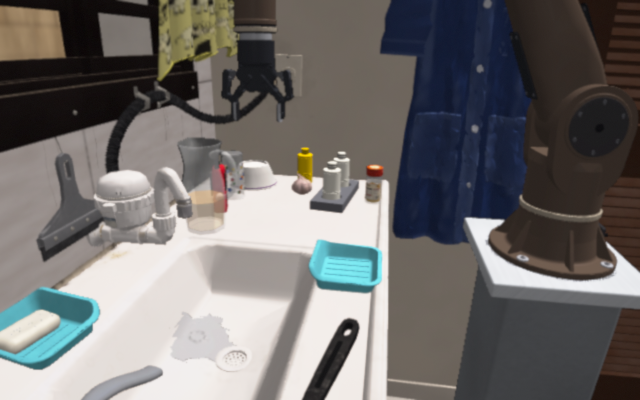

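The scene view shows the left cartridge at about (318,178), nearer the camera at larger y, and the right one at (308,155), both in the grey stand. The yellow look-alike is at (257,160), the jar at (355,165) and the garlic at (272,186). The turquoise tray with nothing in it is at (440,278). The side view shows the same tray at (346,266), while the tray holding soap at (45,325) is not the one meant.

```bash
cat > h.py <<'E'
import numpy as np,cv2
def rays(c,uv,T):
    p=cv2.undistortPoints(np.float64(uv).reshape(-1,1,2),c["mtx"],c["D"])[:,0]
    d=np.c_[p[:,0],-p[:,1],-np.ones(len(p))]
    return T[:3,3],d,d@T[:3,:3].T
def onz(c,uv,z,T=None):
    T=c["world_from_camera"] if T is None else T
    o,_,w=rays(c,uv,T); return o+w*((z-o[2])/w[:,2])[:,None]
def cloud(c,mask,T=None):
    T=c["world_from_camera"] if T is None else T
    v,u=np.nonzero(mask&(c["depth"]>0)); o,d,w=rays(c,np.c_[u,v],T)
    return o+w*c["depth"][v,u][:,None],np.c_[u,v]
E
python3 - <<'E'
from h import *
for n,box in(("sc",(285,130,350,215)),("sd",(305,150,362,212))):
    c=np.load(n+".npz");im=c["image"];hsv=cv2.cvtColor(im,cv2.COLOR_RGB2HSV)
    m=np.zeros(im.shape[:2],bool);x0,y0,x1,y1=box;m[y0:y1,x0:x1]=1
    P,uv=cloud(c,m); V=hsv[uv[:,1],uv[:,0]]
    g=(P[:,2]>.018)&(P[:,2]<.03)&(V[:,2]<140)
    r=cv2.minAreaRect(P[g,:2].astype(np.float32)); print(n,"stand",r,g.sum(),np.median(P[g,2]))
    k=(P[:,2]>.036)&(P[:,2]<.13)&(P[:,1]<0); Q=P[k]
    print(len(Q),Q.min(0),Q.max(0))
    _,lab,ct=cv2.kmeans(Q[:,:2].astype(np.float32),2,None,(3,50,1e-5),5,0)
    for i in(0,1):
        q=Q[lab[:,0]==i]; b=q[(q[:,2]<.09)]
        f=np.linalg.lstsq(np.c_[2*b[:,:2],np.ones(len(b))],(b[:,:2]**2).sum(1),rcond=None)[0]
        print("cart",f[:2],np.sqrt(f[2]+f[0]**2+f[1]**2),len(b),b[:,:2].min(0),b[:,:2].max(0),q[:,2].max())
    t=(hsv[...,0]>83)&(hsv[...,0]<98)&(hsv[...,1]>100)
    _,L,st,_=cv2.connectedComponentsWithStats(t.astype(np.uint8))
    for i in range(1,len(st)):
        if st[i,4]>800:
            P2,_=cloud(c,L==i);r2=P2[(P2[:,2]>.02)&(P2[:,2]<.05)]
            print("tray",st[i],cv2.minAreaRect(r2[:,:2].astype(np.float32)),P2[:,2].max())
c=np.load("sc.npz")
for nm,uvs in(("jar",[(355,184)]),("garlic",[(272,192)])): print(nm,onz(c,uvs,0.0))
im=cv2.resize(c["image"][120:220,230:390],None,fx=5,fy=5,interpolation=cv2.INTER_CUBIC);cv2.imwrite("pics/crop.png",im[:,:,::-1])
E
```

```text
sc stand ((0.4209584593772888, -0.27740874886512756), (0.32549914717674255, 0.1920895278453827), 80.6050033569336) 681 0.024851391856060723
2128 [ 0.2988883  -0.42479094  0.03601419] [ 0.50940024 -0.15031126  0.1189476 ]
cart [ 0.40254645 -0.41303541] 0.05857128877808935 825 [ 0.2988883  -0.42479094] [ 0.49515073 -0.41253785] 0.09418821258894405
cart [ 0.46451961 -0.21362913] 0.062169784749341844 769 [ 0.39652169 -0.28946274] [ 0.50940024 -0.15031126] 0.11894760164095125
tray [ 393  246   99   67 3583] ((0.41171714663505554, 0.17839661240577698), (0.12799350917339325, 0.1457185000181198), 0.2805742621421814) 0.04617007381627286
sd stand ((0.5079318284988403, -0.2755812108516693), (0.30655181407928467, 0.15754850208759308), 87.58338165283203) 533 0.0232663797823337
1627 [ 0.42384163 -0.42811411  0.03600362] [ 0.58935995 -0.1506754   0.11631698]
cart [ 0.49612151 -0.21856671] 0.061336740270224614 546 [ 0.45213676 -0.28494203] [ 0.57026659 -0.1506754 ] 0.11631697535423674
cart [ 0.50194297 -0.35997975] 0.07954029682603284 735 [ 0.42384163 -0.42811411] [ 0.58935995 -0.32576676] 0.10425446846789893
tray [ 309  240   72   52 2971] ((0.4129527509212494, 0.17909574508666992), (0.12227647751569748, 0.14484186470508575), 1.2204270362854004) 0.0427115002486293
tray [   0  288   99   81 3962] ((0.8233188390731812, 0.4468567967414856), (0.12442847341299057, 0.1496564894914627), 81.24275207519531) 0.04243579440571865
jar [[ 0.37447498 -0.22327877  0.        ]]
garlic [[ 0.57641607 -0.26434001  0.        ]]
```

View pics/crop.png

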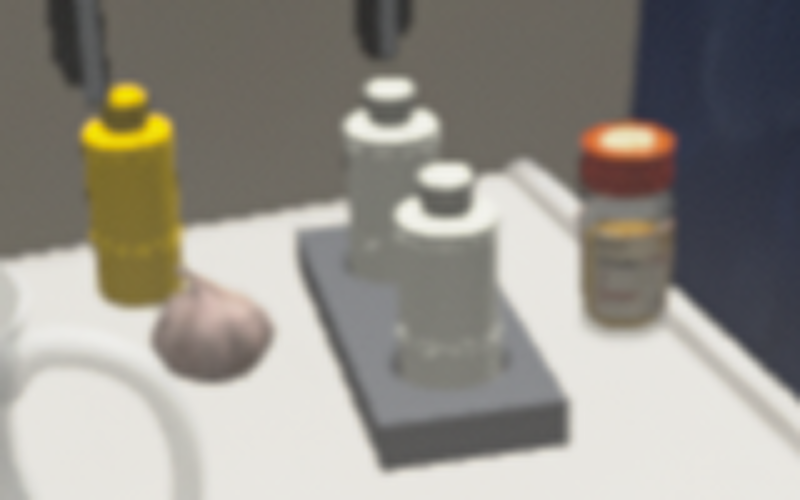

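The crop confirms the white pair: the near neck top (left cartridge) is at (319,155) and the far one (right) at (308,137.5). The yellow bottle at (255,160) is the look-alike.

Run:
```python
from h import *
c=np.load("sc.npz");d=np.load("sd.npz")
print(onz(c,[(318.9,154.5),(307.5,137.3)],.116)); print("corners",onz(c,[(289.6,166.5),(307,204.5),(343,200)],.024))
from plant import imaging
for n,c,box in(("sc",c,(290,130,345,200)),("sd",d,(318,145,358,200))):
    m=np.zeros((400,640),bool);x0,y0,x1,y1=box;m[y0:y1,x0:x1]=1
    P,uv=cloud(c,m);k=(P[:,2]>.098)&(P[:,2]<.125)&(P[:,1]<-.1)&(P[:,1]>-.37)&(P[:,0]>.4)&(P[:,0]<.55);Q=P[k]
    _,lab,_=cv2.kmeans(Q[:,:2].astype(np.float32),2,None,(3,50,1e-5),5,0)
    for i in(0,1):
        q=Q[lab[:,0]==i];print(n,len(q),q.mean(0),q.min(0),q.max(0))
```

```text
[[ 0.48563812 -0.17919912  0.116     ]
 [ 0.47310259 -0.28699072  0.116     ]]
corners [[ 0.50737325 -0.33660516  0.024     ]
 [ 0.53200303 -0.13563631  0.024     ]
 [ 0.45230519 -0.12312827  0.024     ]]
sc 197 [ 0.48850248 -0.17027952  0.10649362] [ 0.46621704 -0.19667037  0.09810395] [ 0.50798535 -0.15284573  0.1189476 ]
sc 161 [ 0.47581444 -0.27826236  0.10645466] [ 0.45246158 -0.30087895  0.09807605] [ 0.4965668  -0.26144842  0.11877733]
sd 85 [ 0.48707216 -0.17117208  0.10790243] [ 0.46766312 -0.18749163  0.09809946] [ 0.50656609 -0.16195684  0.11607557]
sd 68 [ 0.47423912 -0.27863826  0.10791974] [ 0.45820026 -0.29149692  0.09821319] [ 0.48990191 -0.27081608  0.11631698]
```

Left cartridge is at about (0.486,-0.178), right at (0.473,-0.287), tray centre (0.412,0.179). I'll move above the left one and check with the wrist camera.

```bash
python3 -m inch '[[85,-0.5,-0.4,0,0,0,0],[85,-1,-0.8,0,0,0,0],[85,-1,-0.8,0,0,0,0],[85,-1,-0.8,0,0,0,0],[85,-1,-0.8,0,0,0,0],[85,-1,-0.8,0,0,0,0],[85,-1,-0.8,0,0,0,0],[85,-1,-0.7,0,0,0,0]]'; python3 -m inch '[[85,-0.9,-0.5,0,0,0,0],[85,-0.5,-0.3,0,0,0,0],[85,0,0,0,0,0,0],[85,0,0,0,0,0,0]]'
python3 - <<'E'
from h import *
from plant import sensors,imaging
from scipy.spatial.transform import Rotation as R
s=sensors.sense();w=imaging.camera("wrist")
W=np.eye(4);W[:3,:3]=R.from_euler('xyz',s["tcp_rot"],degrees=True).as_matrix();W[:3,3]=s["tcp_pos"]
T=W@w["T_tool_cam"]
print(s["tcp_pos"],s["tcp_rot"],T[:3,3])
cv2.imwrite("pics/w1.png",w["image"][:,:,::-1]);np.savez("w1.npz",T=T,**w)
E
```

```text
time_s: 0.9
tcp_pos: [0.5051, -0.1515, 0.1947]
tcp_rot: [-180.0, 0.0, 89.9]
contact_force: [0.2, 0.7, 0.1]
grip_width: 0.994
gripper_force: 0.0
time_s: 1.3
tcp_pos: [0.4912, -0.1774, 0.1948]
tcp_rot: [180.0, -0.0, 90.0]
contact_force: [0.3, -0.2, -0.0]
grip_width: 0.996
gripper_force: 0.0
[ 0.49118152 -0.17742566  0.1947947 ] [ 1.79987464e+02 -2.58782814e-02  9.00053981e+01] [ 0.49231373 -0.10379437  0.3730484 ]
```

View pics/w1.png

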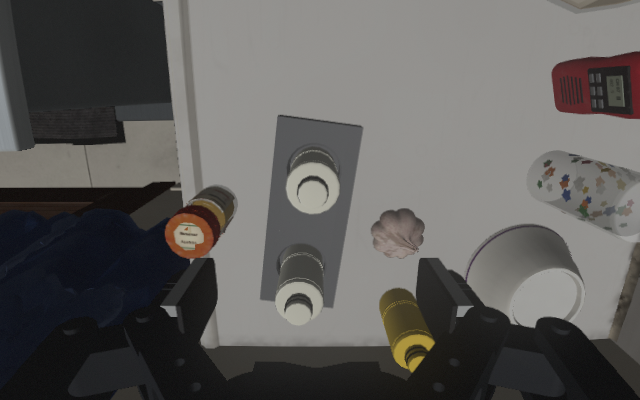

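The wrist view shows the left neck top at about (314,192), the right at (298,313), the jar cap at (192,232), the garlic at (398,234) and the yellow look-alike at (405,325). I'll measure the neck tops, the stand and the bystanders here.

Run:
```python
from h import *
w=np.load("w1.npz");T=w["T"];im=w["image"];hsv=cv2.cvtColor(im,cv2.COLOR_RGB2HSV)
print("guess",onz(w,[(314,192),(298,313)],.116,T))
m=np.zeros((400,640),bool);m[110:330,250:375]=1
P,uv=cloud(w,m,T)
top=P[(P[:,2]>.108)&(P[:,2]<.125)]
for a,b in((-.23,-.12),(-.34,-.23)):
    for lo,hi,n in((.111,.121,"neck"),(.094,.102,"shoulder")):
        q=P[(P[:,2]>lo)&(P[:,2]<hi)&(P[:,1]>a)&(P[:,1]<b)].astype(np.float32)
        print(n,cv2.minEnclosingCircle(q[:,:2]) if len(q) else None,len(q),q[:,2].mean())
g=((hsv[...,2]<130)&m).astype(np.uint8);g[:,250:]=g[:,250:];
n,L,st,_=cv2.connectedComponentsWithStats(g);i=1+st[1:,4].argmax();v,u=np.nonzero(L==i)
q=onz(w,np.c_[u,v],.024,T)[:,:2].astype(np.float32);print("stand",cv2.minAreaRect(q),st[i])
print("jar cap",onz(w,[(192,232)],.098,T),"garlic",onz(w,[(398,234)],.03,T))
```

```text
guess [[ 0.49070504 -0.17613564  0.116     ]
 [ 0.47644084 -0.28510311  0.116     ]]Traceback (most recent call last):
  File "<stdin>", line 10, in <module>
cv2.error: OpenCV(4.12.0) /io/opencv/modules/imgproc/src/shapedescr.cpp:201: error: (-215:Assertion failed) count >= 0 && (depth == CV_32F || depth == CV_32S) in function 'minEnclosingCircle'
```

Run:
```python
from h import *
w=np.load("w1.npz");T=w["T"];im=w["image"];hsv=cv2.cvtColor(im,cv2.COLOR_RGB2HSV)
m=np.zeros((400,640),bool);m[110:330,250:375]=1
P,uv=cloud(w,m,T)
for a,b in((-.23,-.12),(-.34,-.23)):
    for lo,hi,n in((.111,.121,"neck"),(.094,.102,"shoulder")):
        q=P[(P[:,2]>lo)&(P[:,2]<hi)&(P[:,1]>a)&(P[:,1]<b)]
        if len(q): print(n,cv2.minEnclosingCircle(np.ascontiguousarray(q[:,:2],np.float32)),len(q),q.mean(0))
g=((hsv[...,2]<130)&m).astype(np.uint8)
n,L,st,_=cv2.connectedComponentsWithStats(g);i=1+st[1:,4].argmax();v,u=np.nonzero(L==i)
q=np.ascontiguousarray(onz(w,np.c_[u,v],.024,T)[:,:2],np.float32);print("stand",cv2.minAreaRect(q),st[i])
print("jar cap",onz(w,[(192,232)],.098,T),"garlic",onz(w,[(398,234)],.03,T))
```

```text
neck ((0.4896831214427948, -0.17817308008670807), 0.012013537809252739) 701 [ 0.48952325 -0.17736621  0.11485663]
shoulder ((0.48950454592704773, -0.17799986898899078), 0.022990945726633072) 1428 [ 0.48961433 -0.17508694  0.09686529]
neck ((0.47653746604919434, -0.2864479422569275), 0.012313447892665863) 523 [ 0.47644144 -0.28537287  0.11481211]
shoulder ((0.4763214886188507, -0.28654351830482483), 0.022919192910194397) 991 [ 0.47686629 -0.27962194  0.09706544]
stand ((0.4827173948287964, -0.23310436308383942), (0.21375912427902222, 0.08644811064004898), 82.3562240600586) [  260   114   104   195 12023]
jar cap [[ 0.38534568 -0.21675547  0.098     ]] garlic [[ 0.58002653 -0.24721729  0.03      ]]
```

```bash
python3 -m inch '[[85,0,-0.1,0.5,0,0,0],[85,0,0,1,0,0,0],[85,0,0,1,0,0,0],[85,0,0,1,0,0,0],[85,0,0,1,0,0,0],[85,0,0,1,0,0,0],[85,0,0,0.8,0,0,0],[85,0,0,0.6,0,0,0]]'; python3 -m inch '[[85,0,0,0,0,0,0],[60,0,0,0,0,0,0],[50,0,0,0,0,0,0],[40,0,0,0,0,0,0],[30,0,0,0,0,0,0],[30,0,0,0,0,0,0],[30,0,0,0,0,0,0]]'
```

```text
time_s: 2.15
tcp_pos: [0.4885, -0.1769, 0.055]
tcp_rot: [-179.9, -0.0, 90.1]
contact_force: [-0.7, 1.0, 0.6]
grip_width: 0.994
gripper_force: 0.0
time_s: 2.85
tcp_pos: [0.4916, -0.1792, 0.0604]
tcp_rot: [179.7, 0.1, 90.0]
contact_force: [-5.3, 0.6, 31.8]
grip_width: 0.379
gripper_force: 82.7
```

```bash
python3 -m inch '[[30,0,0,0,0,0,0],[30,0,0,0,0,0,0],[30,0,0,0,0,0,0]]'
python3 - <<'E'
from h import *
from plant import imaging
a=imaging.camera("side");b=imaging.camera("scene")
f=lambda c,x,y:cv2.resize(c["image"][y:y+110,x:x+80],None,fx=5,fy=5,interpolation=cv2.INTER_CUBIC)[:,:,::-1]
cv2.imwrite("pics/g1.png",np.hstack([f(a,295,115),f(b,280,110)]))
E
```

```text
time_s: 3.15
tcp_pos: [0.4915, -0.1792, 0.0604]
tcp_rot: [179.7, 0.1, 90.0]
contact_force: [-5.7, 1.2, 31.6]
grip_width: 0.376
gripper_force: 82.7
```

View pics/g1.png

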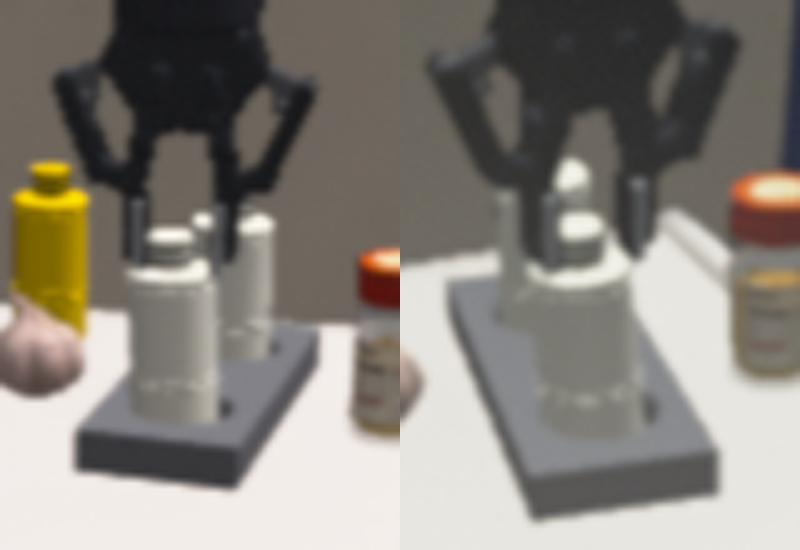

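The crop shows the finger tips level with the shoulder and neck, not clearly straddling the body, and the opening is too small at 32 mm. I'll open the fingers and measure where they really are.

Run:
```python
from h import *
from plant import imaging,sensors
c=imaging.camera("side");s=imaging.camera("scene")
def sh(n,c,box):
    x0,y0,x1,y1=box;m=np.zeros((400,640),bool);m[y0:y1,x0:x1]=1
    P,uv=cloud(c,m&(c["image"].max(2)<70)); k=(P[:,1]>-.26)&(P[:,1]<-.1)&(P[:,2]<.14)
    P=P[k]; 
    for lo,hi in((.05,.07),(.07,.085),(.085,.1),(.1,.12),(.12,.14)):
        q=P[(P[:,2]>lo)&(P[:,2]<=hi)]
        for t in(-1,1):
            r=q[(q[:,0]-.4915)*t>0]
            if len(r)>3:print(n,lo,t,len(r),r.min(0).round(4),np.median(r,0).round(4),r.max(0).round(4))
sh("side",c,(305,130,365,185));sh("scene",s,(290,120,345,180))
for n,c,box in(("side",c,(305,130,365,210)),("scene",s,(285,120,345,210))):
    x0,y0,x1,y1=box;m=np.zeros((400,640),bool);m[y0:y1,x0:x1]=1
    P,uv=cloud(c,m&(c["image"].min(2)>110));k=(P[:,1]>-.21)&(P[:,1]<-.13)&(P[:,2]>.03)&(P[:,2]<.14)
    P=P[k];
    for lo in np.arange(.03,.14,.015):
        q=P[(P[:,2]>lo)&(P[:,2]<lo+.015)]
        if len(q):print(n,"white",lo.round(3),len(q),q[:,0].min().round(4),q[:,0].max().round(4),q[:,1].max().round(4))
```

```text
side 0.1 -1 13 [ 0.4626 -0.1765  0.1073] [ 0.4652 -0.1723  0.1122] [ 0.4679 -0.1684  0.1184]
side 0.1 1 16 [ 0.5062 -0.1751  0.1038] [ 0.5133 -0.1692  0.1102] [ 0.5166 -0.1658  0.118 ]
side 0.12 -1 25 [ 0.4586 -0.1818  0.1206] [ 0.4634 -0.1708  0.1327] [ 0.4712 -0.1639  0.1397]
side 0.12 1 31 [ 0.5069 -0.1885  0.1204] [ 0.5135 -0.1709  0.1291] [ 0.5197 -0.1653  0.1395]
scene 0.1 -1 20 [ 0.472  -0.1882  0.1072] [ 0.4731 -0.1752  0.1144] [ 0.4741 -0.1674  0.1192]
scene 0.1 1 12 [ 0.5156 -0.1799  0.1107] [ 0.5178 -0.1717  0.1157] [ 0.5191 -0.1695  0.12  ]
scene 0.12 -1 35 [ 0.4624 -0.1894  0.1202] [ 0.4726 -0.1757  0.1286] [ 0.4742 -0.1662  0.1396]
scene 0.12 1 27 [ 0.5152 -0.179   0.1203] [ 0.5179 -0.1718  0.1305] [ 0.5196 -0.1694  0.1397]
side white 0.03 78 0.4703 0.5157 -0.1514
side white 0.045 73 0.4704 0.5158 -0.1533
side white 0.06 74 0.4716 0.5155 -0.1519
side white 0.075 69 0.4717 0.5154 -0.1525
side white 0.09 104 0.472 0.5162 -0.1512
side white 0.105 31 0.4746 0.5066 -0.1661
side white 0.12 4 0.4615 0.4731 -0.1662
scene white 0.03 121 0.4689 0.5144 -0.1526
scene white 0.045 116 0.4734 0.5145 -0.153
scene white 0.06 127 0.4714 0.5161 -0.1529
scene white 0.075 127 0.4754 0.5162 -0.1524
scene white 0.09 178 0.4667 0.5163 -0.1534
scene white 0.105 63 0.4597 0.5169 -0.1639
scene white 0.12 10 0.4937 0.5084 -0.1661
scene white 0.135 3 0.5057 0.5077 -0.1655
```

```bash
python3 - <<'E'
from h import *
from plant import sensors
for n in("sc","sd"):
    c=np.load(n+".npz");m=(c["image"].max(2)<90);P,_=cloud(c,m)
    P=P[(abs(P[:,0]-.624)<.09)&(abs(P[:,1])<.06)&(P[:,2]>.1)]
    for t in(-1,1):
        q=P[(P[:,0]-.624)*t>0];print(n,t,np.sort(q[:,2])[:6].round(4),q[q[:,2].argmin()].round(4))
s=sensors.sense();print(s["tcp_pos"],s["qpos"].round(2))
E
python3 -m inch '[[85,0,0,0,0,0,0],[85,0,0,0,0,0,0],[85,0,0,0,0,0,0],[85,0,0,0,0,0,0],[85,0,0,0,0,0,0],[85,0,0,0,0,0,0]]'
python3 - <<'E'
from h import *
from plant import imaging
for n in("scene","side"):
    c=imaging.camera(n);m=(c["image"].max(2)<90);P,_=cloud(c,m)
    P=P[(abs(P[:,0]-.4885)<.075)&(abs(P[:,1]+.178)<.05)&(P[:,2]>.03)]
    for t in(-1,1):
        q=P[(P[:,0]-.4885)*t>0];print(n,t,np.sort(q[:,2])[:6].round(4),q[q[:,2].argmin()].round(4))
    cv2.imwrite("pics/o_%s.png"%n,cv2.resize(c["image"][100:220,270:370],None,fx=5,fy=5)[:,:,::-1])
E
```

```text
sc -1 [0.2457 0.2462 0.2464 0.2473 0.2474 0.2476] [0.5801 0.0049 0.2457]
sc 1 [0.2467 0.2468 0.2491 0.2492 0.2506 0.2517] [0.6716 0.009  0.2467]
sd -1 [0.2454 0.2456 0.2477 0.2479 0.2482 0.2497] [0.5802 0.0093 0.2454]
sd 1 [0.1519 0.1538 0.1788 0.1799 0.1804 0.1826] [0.7103 0.0204 0.1519]
[ 0.49153943 -0.17923     0.06040889] [ 11.29  24.4    3.8  113.62  -2.35  41.68  16.46]
time_s: 3.95
tcp_pos: [0.4889, -0.178, 0.0566]
tcp_rot: [-180.0, -0.0, 90.0]
contact_force: [0.2, 0.6, -0.6]
grip_width: 1.0
gripper_force: 0.0
scene -1 [0.1105 0.112  0.1134 0.1136 0.114  0.114 ] [ 0.4431 -0.1838  0.1105]
scene 1 [0.1154 0.1163 0.1171 0.1185 0.1186 0.1186] [ 0.5384 -0.1719  0.1154]
side -1 [0.1057 0.1089 0.1099 0.1114 0.1132 0.1141] [ 0.4398 -0.1735  0.1057]
side 1 [0.1037 0.1066 0.1068 0.1071 0.1087 0.1089] [ 0.4952 -0.1687  0.1037]
```

View pics/o_scene.png

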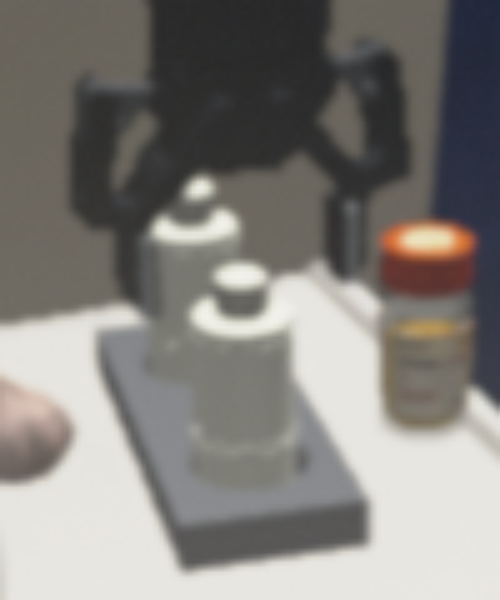

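The picture shows the open fingers ending near z≈0.11, at crop (345,275) and (135,300). They are beside the cartridge but too high: the real tips sit about 38 mm above where the reported TCP implies. I'll go down about 38 mm more, watching the force, then grip.

```bash
python3 -m inch '[[85,0,0,0.4,0,0,0],[85,0,0,0.5,0,0,0],[85,0,0,0.5,0,0,0],[85,0,0,0.4,0,0,0],[85,0,0,0,0,0,0]]'
python3 - <<'E'
from h import *
from plant import imaging
for n in("scene","side"):
    c=imaging.camera(n);m=(c["image"].max(2)<90);P,_=cloud(c,m)
    P=P[(abs(P[:,0]-.4885)<.075)&(abs(P[:,1]+.178)<.05)&(P[:,2]>.03)]
    for t in(-1,1):
        q=P[((P[:,0]-.4885)*t>.03)];print(n,t,np.sort(q[:,2])[:4].round(4))
    q=P[abs(P[:,0]-.49)<.02];print("palm",np.sort(q[:,2])[:12].round(3))
E
```

```text
time_s: 4.55
tcp_pos: [0.4879, -0.1777, 0.0193]
tcp_rot: [-179.9, -0.0, 90.0]
contact_force: [0.7, 0.5, 0.5]
grip_width: 0.993
gripper_force: 0.0
scene -1 [0.0765 0.0766 0.0781 0.0782]
scene 1 [0.0775 0.0792 0.0803 0.0805]
palm [0.131 0.131 0.132 0.132 0.132 0.132 0.132 0.132 0.133 0.133 0.133 0.134]
side -1 [0.0768 0.0776 0.0787 0.0799]
side 1 [0.0727 0.075  0.0753 0.0754]
palm [0.104 0.105 0.108 0.109 0.11  0.129 0.129 0.129 0.13  0.13  0.131 0.131]
```

```bash
python3 -m inch '[[85,0,0.05,0.1,0,0,0],[65,0,0,0,0,0,0],[55,0,0,0,0,0,0],[45,0,0,0,0,0,0],[30,0,0,0,0,0,0],[30,0,0,0,0,0,0],[30,0,0,0,0,0,0],[30,0,0,0,0,0,0]]'; python3 -m inch '[[30,0,0,-0.1,0,0,0],[30,0,0,-0.3,0,0,0],[30,0,0,-0.5,0,0,0],[30,0,0,-0.8,0,0,0],[30,0,0,-1,0,0,0],[30,0,0,-0.8,0,0,0],[30,0,0,0,0,0,0],[30,0,0,0,0,0,0]]'; python3 -m inch '[[30,0,0,0,0,0,0],[30,0,0,0,0,0,0],[30,0,0,0,0,0,0]]'
python3 - <<'E'
from h import *
from plant import imaging
c=imaging.camera("side");b=imaging.camera("scene")
cv2.imwrite("pics/l1.png",np.hstack([cv2.resize(k["image"][90:215,280:360],None,fx=4.5,fy=4.5) for k in(c,b)])[:,:,::-1])
E
```

```text
time_s: 5.45
tcp_pos: [0.4903, -0.1781, 0.0193]
tcp_rot: [180.0, 0.0, 90.0]
contact_force: [-0.9, 0.7, 5.3]
grip_width: 0.53
gripper_force: 60.5
time_s: 6.25
tcp_pos: [0.4901, -0.178, 0.0891]
tcp_rot: [180.0, 0.0, 90.0]
contact_force: [0.3, 0.3, -2.4]
grip_width: 0.529
gripper_force: 61.5
time_s: 6.55
tcp_pos: [0.4896, -0.1779, 0.0882]
tcp_rot: [-179.9, -0.0, 90.0]
contact_force: [0.1, -0.3, -2.1]
grip_width: 0.529
gripper_force: 61.6
```

View pics/l1.png

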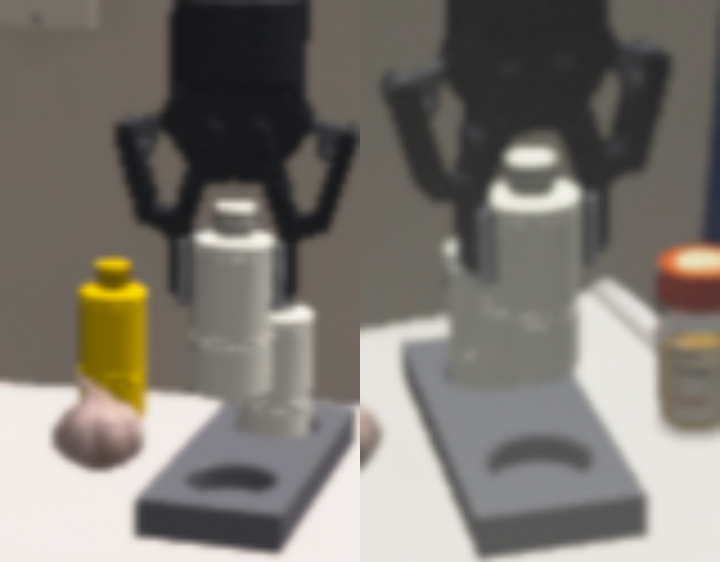

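The left cartridge hangs upright about 69 mm up, clear of its pocket at crop (232,478). The force says about 2.1 N, which points to the light one. I'll set it straight back.

```bash
python3 -m inch '[[30,0,0,0.4,0,0,0],[30,0,0,0.8,0,0,0],[30,0,0,0.8,0,0,0],[30,0,0,0.6,0,0,0],[30,0,0,0.4,0,0,0],[30,0,0,0.3,0,0,0],[30,0,0,0.1,0,0,0],[30,0,0,0,0,0,0]]'
```

```text
time_s: 7.45
tcp_pos: [0.4901, -0.178, 0.0208]
tcp_rot: [180.0, 0.0, 90.0]
contact_force: [-0.9, -0.2, -1.5]
grip_width: 0.53
gripper_force: 61.6
```

Nearly down; a touch lower, then release and rise.

```bash
python3 -m inch '[[30,0,0,0.1,0,0,0],[30,0,0,0,0,0,0],[50,0,0,0,0,0,0],[60,0,0,0,0,0,0],[75,0,0,0,0,0,0],[85,0,0,0,0,0,0],[85,0,0,0,0,0,0],[85,0,0,0,0,0,0]]'; python3 -m inch '[[85,0,0,-0.3,0,0,0],[85,0,0,-0.7,0,0,0],[85,0,0,-1,0,0,0],[85,0,0,-1,0,0,0],[85,0,0,-0.7,0,0,0],[85,0,0,0,0,0,0]]'
python3 - <<'E'
from h import *
from plant import sensors,imaging
from scipy.spatial.transform import Rotation as R
s=sensors.sense();w=imaging.camera("wrist")
W=np.eye(4);W[:3,:3]=R.from_euler('xyz',s["tcp_rot"],degrees=True).as_matrix();W[:3,3]=s["tcp_pos"];T=W@w["T_tool_cam"]
m=np.ones((400,640),bool);P,uv=cloud(w,m&(w["image"].min(2)>90),T);print(s["tcp_pos"])
for c in((.4895,-.178),(.4764,-.2865)):
    for lo,hi,n in((.105,.125,"neck"),(.09,.104,"shoulder")):
        q=P[(P[:,2]>lo)&(P[:,2]<hi)&(np.hypot(*(P[:,:2]-c).T)<.035)]
        if len(q): print(n,cv2.minEnclosingCircle(np.ascontiguousarray(q[:,:2],np.float32)),len(q),np.median(q[:,2]))
E
```

```text
time_s: 8.25
tcp_pos: [0.49, -0.178, 0.0188]
tcp_rot: [-180.0, 0.0, 90.0]
contact_force: [0.5, 1.0, -0.2]
grip_width: 0.995
gripper_force: 0.0
time_s: 8.85
tcp_pos: [0.4914, -0.1784, 0.095]
tcp_rot: [179.8, 0.1, 90.0]
contact_force: [0.2, -0.8, -0.1]
grip_width: 0.992
gripper_force: 0.0
[ 0.4914267  -0.17844593  0.0949969 ]
neck ((0.4923856258392334, -0.17795856297016144), 0.012301038950681686) 1490 0.11511567100395982
shoulder ((0.4918987452983856, -0.17841020226478577), 0.022896911948919296) 2708 0.09702263835388777
shoulder ((0.4780232906341553, -0.270032674074173), 0.01518318336457014) 80 0.09633068469958236
```

The left cartridge is back fully down: neck top at 0.115 as before, axis within about 2 mm. Now the right one.

```bash
python3 -m inch '[[85,-0.5,0,0,0,0,0],[85,-1,-0.2,0,0,0,0],[85,-1,-0.2,0,0,0,0],[85,-1,-0.2,0,0,0,0],[85,-1,-0.1,0,0,0,0],[85,-0.6,0,0,0,0,0],[85,-0.3,0,0,0,0,0],[85,0,0,0,0,0,0]]'; python3 -m inch '[[85,0,0,0.4,0,0,0],[85,0,0,0.6,0,0,0],[85,0,0,0,0,0,0]]'
```

```text
time_s: 9.7
tcp_pos: [0.4757, -0.2866, 0.0923]
tcp_rot: [-180.0, -0.0, 89.9]
contact_force: [-0.8, 0.2, -0.5]
grip_width: 0.994
gripper_force: 0.0
time_s: 10.0
tcp_pos: [0.4749, -0.2844, 0.0708]
tcp_rot: [-179.8, -0.1, 90.1]
contact_force: [-1.1, 0.6, 0.1]
grip_width: 0.992
gripper_force: 0.0
```

```bash
python3 -m inch '[[85,0,0.05,0.6,0,0,0],[85,0,0,0.7,0,0,0],[85,0,0,0.7,0,0,0],[85,0,0,0.5,0,0,0],[85,0,0,0.1,0,0,0],[85,0,0,0,0,0,0]]'; python3 -m inch '[[65,0,0,0,0,0,0],[55,0,0,0,0,0,0],[45,0,0,0,0,0,0],[30,0,0,0,0,0,0],[30,0,0,0,0,0,0],[30,0,0,0,0,0,0],[30,0,0,0,0,0,0]]'
```

```text
time_s: 10.6
tcp_pos: [0.4768, -0.2859, 0.0205]
tcp_rot: [-180.0, -0.0, 90.0]
contact_force: [-0.7, -0.3, 0.4]
grip_width: 0.994
gripper_force: 0.0
time_s: 11.3
tcp_pos: [0.477, -0.2863, 0.0216]
tcp_rot: [180.0, 0.0, 90.0]
contact_force: [-2.4, 0.6, 6.1]
grip_width: 0.533
gripper_force: 60.5
```

```bash
python3 -m inch '[[30,0,0,-0.1,0,0,0],[30,0,0,-0.3,0,0,0],[30,0,0,-0.5,0,0,0],[30,0,0,-0.8,0,0,0],[30,0,0,-1,0,0,0],[30,0,0,-0.8,0,0,0],[30,0,0,0,0,0,0],[30,0,0,0,0,0,0]]'; for i in 1 2 3; do python3 -m inch '[[30,0,0,0,0,0,0],[30,0,0,0,0,0,0]]' | grep -E 'force|pos'; done
```

```text
time_s: 12.1
tcp_pos: [0.4771, -0.286, 0.091]
tcp_rot: [180.0, 0.0, 90.0]
contact_force: [0.0, -0.1, -4.9]
grip_width: 0.528
gripper_force: 61.9
tcp_pos: [0.4764, -0.2857, 0.0899]
contact_force: [-0.0, 0.0, -4.3]
gripper_force: 61.9
tcp_pos: [0.4768, -0.2859, 0.0904]
contact_force: [-0.2, -0.4, -3.8]
gripper_force: 61.9
tcp_pos: [0.477, -0.286, 0.0907]
contact_force: [-0.3, -0.0, -3.0]
gripper_force: 61.9
```

The right one weighs about 4 N against about 2.1 N for the left, so it is the heavy one. I'll raise it higher, check the weight again, then carry it over the tray.

```bash
python3 -m inch '[[30,0,0,-0.3,0,0,0],[30,0,0,-0.6,0,0,0],[30,0,0,-0.8,0,0,0],[30,0,0,-0.7,0,0,0],[30,0,0,-0.4,0,0,0],[30,0,0,-0.2,0,0,0],[30,0,0,0,0,0,0],[30,0,0,0,0,0,0]]'; for i in 1 2 3 4; do python3 -m inch '[[30,0,0,0,0,0,0]]' | grep -E 'contact|pos'; done
python3 -m inch '[[30,0.2,0,0,0,0,0],[30,0.5,-0.1,0,0,0,0],[30,0.8,-0.1,0,0,0,0],[30,1,-0.15,0,0,0,0],[30,1,-0.15,0,0,0,0],[30,1,-0.15,0,0,0,0],[30,1,-0.15,0,0,0,0],[30,1,-0.15,0,0,0,0]]'
```

```text
time_s: 13.5
tcp_pos: [0.4767, -0.2858, 0.1504]
tcp_rot: [-180.0, -0.0, 90.0]
contact_force: [-0.1, -0.4, -3.4]
grip_width: 0.529
gripper_force: 62.0
tcp_pos: [0.4766, -0.2858, 0.1502]
contact_force: [-0.2, 0.2, -4.2]
tcp_pos: [0.4767, -0.2858, 0.1502]
contact_force: [-0.2, -1.4, -4.2]
tcp_pos: [0.4768, -0.2859, 0.1504]
contact_force: [-0.1, -0.2, -3.8]
tcp_pos: [0.4769, -0.286, 0.1506]
contact_force: [0.4, -0.7, -4.1]
time_s: 14.7
tcp_pos: [0.4574, -0.1537, 0.1509]
tcp_rot: [180.0, -0.0, 90.1]
contact_force: [0.1, -0.1, -3.4]
grip_width: 0.528
gripper_force: 62.0
```

```bash
python3 -m inch '[[30,1,-0.14,0,0,0,0],[30,1,-0.14,0,0,0,0],[30,1,-0.14,0,0,0,0],[30,1,-0.14,0,0,0,0],[30,1,-0.14,0,0,0,0],[30,1,-0.14,0,0,0,0],[30,1,-0.14,0,0,0,0],[30,1,-0.14,0,0,0,0]]'; python3 -m inch '[[30,1,-0.14,0,0,0,0],[30,1,-0.14,0,0,0,0],[30,1,-0.14,0,0,0,0],[30,1,-0.14,0,0,0,0],[30,1,-0.14,0,0,0,0],[30,1,-0.14,0,0,0,0],[30,0.8,-0.14,0,0,0,0],[30,0.6,-0.14,0,0,0,0]]';  python3 -m inch '[[30,0.6,-0.06,0,0,0,0],[30,0.4,0,0,0,0,0],[30,0.3,0,0.1,0,0,0],[30,0.1,0,0.2,0,0,0],[30,0,0,0.1,0,0,0],[30,0,0,0,0,0,0],[30,0,0,0,0,0,0],[30,0,0,0,0,0,0]]'
python3 - <<'E'
from h import *
from plant import imaging
b=imaging.camera("side");a=imaging.camera("scene")
cv2.imwrite("pics/end.png",np.hstack([a["image"][60:340,230:520],b["image"][60:340,200:420]])[:,:,::-1])
for c in(a,b):
    P,_=cloud(c,c["image"].min(2)>100);q=P[(np.hypot(P[:,0]-.412,P[:,1]-.179)<.07)&(P[:,2]>.07)&(P[:,2]<.2)];print(q.min(0),q.max(0))
    n=P[(np.hypot(P[:,0]-.49,P[:,1]+.178)<.035)&(P[:,2]>.04)];print("left",n.min(0),n.max(0))
E
```

```text
time_s: 15.5
tcp_pos: [0.4346, 0.006, 0.151]
tcp_rot: [180.0, -0.0, 90.1]
contact_force: [-1.0, -1.0, -3.8]
grip_width: 0.528
gripper_force: 62.0
time_s: 16.3
tcp_pos: [0.4118, 0.154, 0.151]
tcp_rot: [180.0, -0.0, 90.1]
contact_force: [1.1, -0.6, -4.0]
grip_width: 0.529
gripper_force: 62.0
time_s: 17.1
tcp_pos: [0.4122, 0.1797, 0.1429]
tcp_rot: [180.0, 0.0, 90.0]
contact_force: [0.6, -0.1, -4.1]
grip_width: 0.529
gripper_force: 61.9
[0.37491486 0.16703256 0.13338167] [0.43931496 0.20453007 0.19967589]
left [ 0.46835959 -0.19707553  0.04015944] [ 0.51282141 -0.15132266  0.11842296]
[0.38677931 0.17900078 0.1294945 ] [0.44738902 0.20561093 0.1999744 ]
left [ 0.47218341 -0.18819677  0.04003045] [ 0.51331774 -0.15206555  0.11590707]
```

View pics/end.png

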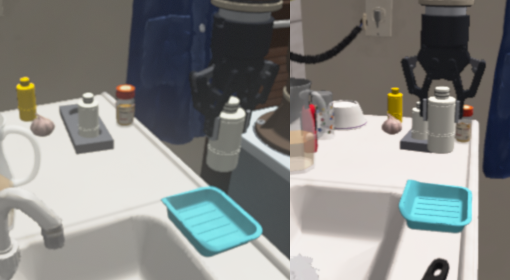

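The heavy cartridge hangs upright over the tray, at (226,135) above the tray at (212,218), with its underside at about 0.13 m. The left one stands in its pocket at (88,118), and the jar and garlic are where they were. Handing in.

```bash
python3 -m inch '[[30,0,0,0,0,0,0],[30,0,0,0,0,0,0],[30,0,0,0,0,0,0]]'; python3 -c "
from plant import manip;print(manip.close_job())"
```

```text
time_s: 17.5
tcp_pos: [0.412, 0.18, 0.1428]
tcp_rot: [180.0, 0.0, 90.0]
contact_force: [0.5, -1.2, -4.1]
grip_width: 0.53
gripper_force: 61.9
the job is handed in; nothing more can be done
None
```

The job is handed in with no verdict shown: the right cartridge proved the heavier (about 4 N against 2 N) and is held upright over the empty tray with its underside at about 0.13 m, the left one stands fully down in its own pocket, and the jar and garlic look unmoved.

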